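# Locate the brass plate in the corner jig

### The job

Two small flat plates lie on the corner jig. Slide the brass one along the bed, without lifting it, fully home into the corner so that it sits flat and square against both dark fences, ready to be picked up from a known place. Leave the grey steel plate where it is.

Things in the scene. Friction and masses are not known exactly. Their poses are not given: they have to be found in the camera images.
- corner_jig: Jig fixed flat on the bench: blue-painted bed plate 170 x 190 x 12 mm with two dark steel fences 16 mm wide, 12 mm above the bed (screw heads 3.5 mm more): one along the whole far edge, one on the left from 8 to 113 mm from the corner. Origin: centre of its underside; x away from the robot, y left (give or take its yaw), z up.
- jig_corner (a point): Inner corner of the jig, on the bed's top face (12 mm above the bench), 66 mm in x and 77 mm in y from the jig's centre. Axes as the jig's: the far fence's face is the plane x = 0, the left fence's face is y = 0, the bed's top z = 0; the bed reaches 151 mm to -x and 172 mm to -y.
- brass_plate: Yellow brass plate, 60 (its x) x 44 (its y) x 10 mm thick, two 8 mm holes, loose, about 0.2 kg, flat on the robot's side of the bed, in the left or right of two places, turned up to 12 degrees from the jig's axes. Origin: centre of its underside. Fully home (44 mm side on the far fence, 60 mm side on the left one) it is at x = -30, y = -22, z = 0 mm from jig_corner.
- steel_plate: Grey steel plate of the same shape, size and axes, loose, lying flat on the bed in the other of the two places (centres about 76 mm apart along the jig's y). Origin: centre of its underside. To be left alone.

How it is judged:
By the outcome, as a careful person would: the job done as asked, in the order asked, and still so for the second after the job is handed in, with the robot touching nothing.
It also fails if it takes over 38 s, if anything falls off the work surface, if the arm or the gripper's body presses on something with over 40 N, if the wrist force passes 120 N, or if a joint passes its speed limit or range.

### The arm

A 6-joint arm with a two-finger parallel gripper is mounted at the origin on a cart in front of the work surface, level with it; the furniture and walls round the work are solid. World frame = base frame: x ahead of the robot, y to its left, z up, the work surface at z = 0. Lengths are in m, angles in rad, forces in N, time in s.
With the tool pointing down it reaches from about 0.25 to 0.775 m from the base axis. Payload 8.9 kg.
Tool frame: the origin (TCP) lies at the very end of the fingers, on their centre line; the grasp point (between the pads) lies 19 mm behind it (pinch_z is the z of the grasp point in the tool frame, in m); z points along the fingers, y is the line along which they close (so a half turn about z gives the same grasp; the last joint's range is limited). The gripper opens to 85 mm and grips with 20 to 120 N. Pads are 22 mm wide; open, the fingers measure 114 mm over their backs; the gripper's body (76 mm by 85 mm) begins 54 mm behind the grasp point. The pads swing forward as they close: fully open they stand 13 mm farther back than shut.
Start: joints at [-1.319, 0.291, -0.153, 1.127, 0, 1.431], TCP at [0.2, -0.485, 0.231] pointing down, gripper open.
Joint ranges: [-2.52, 2.52], [-0.91, 1.74], [-1.3, 1.37], [-1.96, 2.02], [-1.52, 1.47], [-3.14, 3.14]. Speed limits (rad/s): [2.22, 2.22, 2.79, 3.14, 3.14, 3.14].

### API

Orientations are given as a unit quaternion [x, y, z, w].
In Python, from plant import * gives the robot as it stands.
- The arm moves only by the tool step_arm, never from a script. Its argument "moves" is a list of rows, each an object of numbers: "x", "y", "z": the shift along the tool's x, y, z in cm; "twist": the turn about the tool's z in degrees; "hand": the finger opening in cm, from 0 to 8.54. A call has 1 to 5 rows; each row is the pose to reach, as a shift and turn from the pose commanded when the call began, along the tool's axes at that moment; what a row does not reach only later rows make up. A row lasts 1/10 s, in which the tool goes at most 50 mm and 8.59 degrees, less where a joint would pass 70% of its speed; a pose out of reach is approached as far as the arm can. A call with a gripper value outside its range is refused whole. The fingers move at their own pace and stop on an object; the grip force is fixed at half the most. Time passes only in rows, so rows that repeat a pose let the fingers close. It gives the time, the measured TCP pose, the force, the opening and the grip force at its end, in the units of the state.
- sense(): the state, without advancing time (a new reading comes with each control period).
- read_camera(name): name is "scene" or "side" or "wrist"; returns a dict with "pixels" (384x512x3 uint8, red, green, blue), "mtx" (3x3 intrinsics, pixels), "cam_to_world" (4x4, takes a point from camera to world coordinates); the wrist camera has in their place "T_tool_cam" (4x4, takes a point from camera to tool coordinates, whose origin is the TCP and whose axes are the flange's). Camera axes: x right, y down, z forward; pixel columns grow to the right and rows downward; lengths in m; the calibration is good to about 2 mm. A picture is of the moment at which its call begins: read the wrist's pose just before it. There is no depth.
- finish_job(): hands the job in; it is judged then, once.
The state is a dict: "t": time; "joint_positions": joint angles; "qd": joint speeds; "joint_efforts": joint torques, N m; "tcp_pos": TCP position; "tool_rot": TCP orientation; "wrist_force": force on the tool from outside, world axes, zero at the start; "moment": the same for the moment, N m; "width": finger opening in m; "grasp_force": force on a finger pad.
Only numpy, scipy, OpenCV 4.12 (cv2) and the standard library are available. Lean on these libraries where they do the work, as an engineer would, in place of code of your own. Each camera call takes 0.05 s, during which the arm holds its last target. There are 200 camera calls.

## Working session

There is one attempt and no reset: what is moved stays moved. The work goes in short steps, Python scripts to look and compute and a tool call to move; the robot and the scene stay as the last step left them, time stands still between calls to the robot, and variables do not carry over. Pictures are saved under pics/ and viewed, at most 10 in all, crops included, and the job is handed in when it is done.

Besides the shell and the picture viewer there is one more tool, called after "Request:" as a command line: name --argument value ..., lists and objects as JSON in quotes. step_arm: Moves the arm, as the interface text tells. Its arguments: {"type":"object","properties":{"moves":{"type":"array"}},"required":["moves"]}

```bash
mkdir -p pics
python3 - <<'E'
from plant import *
import cv2
s=sense();print(s['t'],s['tcp_pos'],s['tool_rot'])
for n in("scene","side"):
    c=read_camera(n);cv2.imwrite(f"pics/{n}0.png",c["pixels"][:,:,::-1]);print(n,c["mtx"].tolist(),c["cam_to_world"].round(4).tolist())
E
```

```text
0.0 [ 0.19990115 -0.48497761  0.23073646] [ 9.80963355e-01  1.94191845e-01 -2.87116019e-05 -6.50889242e-04]
scene [[451.9713014941967, 0.0, 254.81436715919878], [0.0, 451.9713014941967, 192.72306620085772], [0.0, 0.0, 1.0]] [[-0.8267, -0.4473, 0.3411, 0.2922], [-0.5625, 0.651, -0.5096, 0.3515], [0.0059, -0.6132, -0.7899, 0.7169], [0.0, 0.0, 0.0, 1.0]]
side [[419.9439809155062, 0.0, 247.56548765338923], [0.0, 419.9439809155062, 193.23768343781492], [0.0, 0.0, 1.0]] [[0.9829, -0.0781, 0.167, 0.4598], [-0.1839, -0.3485, 0.9191, -0.8861], [-0.0136, -0.934, -0.3569, 0.348], [0.0, 0.0, 0.0, 1.0]]
```

View pics/scene0.png

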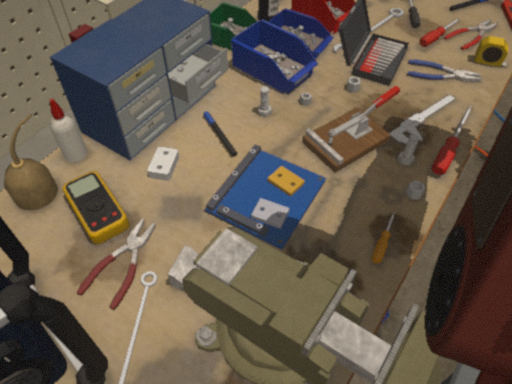

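View pics/side0.png

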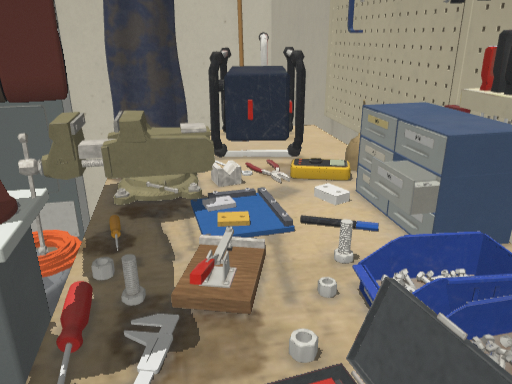

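Run:
```python
import cv2
a=cv2.imread("pics/scene0.png")[140:255,195:335]
b=cv2.imread("pics/side0.png")[180:245,180:305]
cv2.imwrite("pics/sc.png",cv2.resize(a,None,fx=5,fy=5,interpolation=cv2.INTER_CUBIC))
cv2.imwrite("pics/sd.png",cv2.resize(b,None,fx=6,fy=6,interpolation=cv2.INTER_CUBIC))
```

```text
(no output)
```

View pics/sc.png

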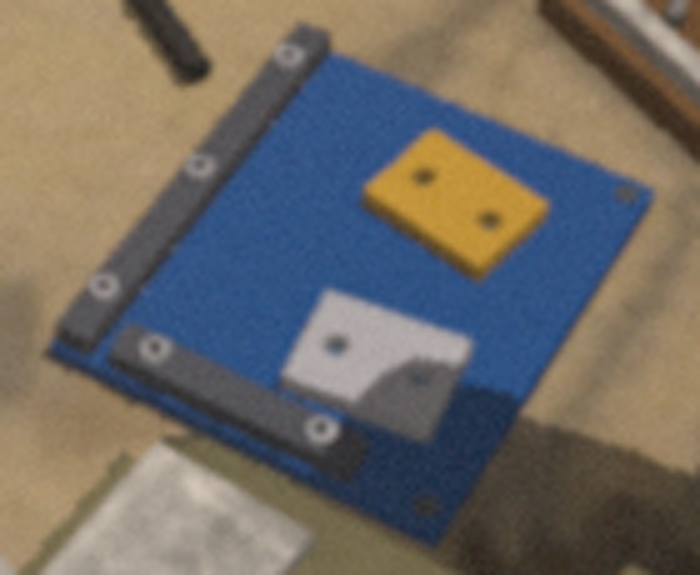

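View pics/sd.png

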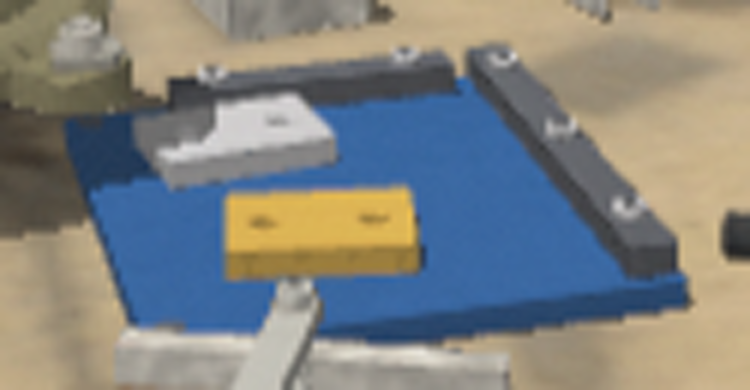

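```bash
cat > fit.py <<'E'
import numpy as np
from scipy.optimize import least_squares
CAM={"scene":(451.971,254.814,192.723,np.array([[-0.8267,-0.4473,0.3411,0.2922],[-0.5625,0.651,-0.5096,0.3515],[0.0059,-0.6132,-0.7899,0.7169]])),
"side":(419.944,247.566,193.238,np.array([[0.9829,-0.0781,0.167,0.4598],[-0.1839,-0.3485,0.9191,-0.8861],[-0.0136,-0.934,-0.3569,0.348]]))}
def proj(n,P):
    f,cx,cy,T=CAM[n];q=(P-T[:,3])@T[:,:3];return q[:,:2]/q[:,2:]*f+[cx,cy]
def fit(obs,x0):
    # obs: (cam,u,v,X,Y,Z) with X,Y local, Z world
    def pts(p):
        c,s=np.cos(p[2]),np.sin(p[2])
        return [np.array([[p[0]+c*o[3]-s*o[4],p[1]+s*o[3]+c*o[4],o[5]]]) for o in obs]
    r=least_squares(lambda p:np.concatenate([(proj(o[0],P)[0]-o[1:3]) for o,P in zip(obs,pts(p))]),x0,loss='soft_l1',x_scale=[.1,.1,.1])
    return r.x,r.fun.reshape(-1,2).round(1).tolist()
def crop(n,u,v): 
    k,ox,oy=((5,195,140) if n=="scene" else (6,180,180)); return ((u+.5)/k-.5+ox,(v+.5)/k-.5+oy)
E
python3 - <<'E'
from fit import *
def mk(n,L): return [(n,*crop(n,u,v),X,Y,Z) for u,v,X,Y,Z in L]
# jig corner frame: bed x -151..19?  centre at -.066,-.077 ; half .085,.095
J=mk("scene",[(652,192,-.151,-.172,.012),(437,543,-.151,.018,.012),(50,350,.019,.018,.012),(328,48,0,-.172,.024),(303,24,.016,-.172,.024)])\
 +mk("side",[(65,120,-.151,.018,.012),(130,325,-.151,-.172,.012),(690,280,.019,-.172,.012),(677,240,.016,-.172,.024),(628,247,0,-.172,.024),(628,272,0,-.172,.012)])
j,r=fit(J,[.45,0,0]);print("jig",j,r)
h,w,z=.03,.022,.022
for nm,A,B in(("brass",[(432,128,h,-w,z),(549,207,-h,-w,z),(482,265,-h,w,z),(364,187,h,w,z)],[(226,193,-h,w,z),(410,187,h,w,z),(417,247,h,-w,z),(226,252,-h,-w,z),(420,272,h,-w,.012),(227,278,-h,-w,.012)]),
 ("steel",[(326,290,h,-w,z),(471,340,-h,-w,z),(282,378,h,w,z)],[(337,137,h,-w,z),(337,160,h,-w,.012),(173,188,-h,-w,.012),(300,95,h,w,z)])):
    p,r=fit(mk("scene",A)+mk("side",B),[.45,0,0]);
    c,s=np.cos(j[2]),np.sin(j[2]);d=p[:2]-j[:2]
    print(nm,p,"in jig mm",np.round([1e3*(c*d[0]+s*d[1]),1e3*(-s*d[0]+c*d[1]),np.degrees(p[2]-j[2])],1),r)
E
```

```text
jig [ 0.63784958 -0.03300329  0.07544352] [[0.3, -0.2], [-0.4, -0.3], [-1.4, -0.2], [0.4, -2.7], [-1.2, -0.7], [-1.6, -0.7], [1.7, 3.1], [-1.2, -1.1], [-0.4, -0.2], [-0.4, -0.3], [-0.5, 1.4]]
brass [ 0.56214677 -0.16111825 -0.12616628] in jig mm [ -85.1 -122.   -11.6] [[-0.2, -0.4], [-0.3, -1.1], [-0.7, 0.3], [-0.6, 0.2], [-0.2, 0.5], [-0.2, 0.4], [0.1, -0.3], [-0.4, 0.1], [-0.4, 0.4], [-0.4, 0.6]]
steel [ 0.54489014 -0.0766342   0.19460626] in jig mm [-96.  -36.5   6.8] [[-0.4, -0.2], [-0.3, -0.2], [-0.7, -0.7], [-0.2, -0.2], [-0.1, 0.5], [-0.6, 0.4], [-1.1, -0.2]]
```

```bash
cat > go.py <<'E'
import sys,numpy as np
from plant import *
from scipy.spatial.transform import Rotation as R
def go(x,y,z,ang):
    "cm/deg tool-frame shift to world TCP x,y,z with tool x axis at world angle ang (deg)"
    s=sense();r=R.from_quat(s['tool_rot']);M=r.as_matrix()
    a=np.degrees(np.arctan2(M[1,0],M[0,0]))
    print("t",round(s['t'],2),"tcp",s['tcp_pos'].round(4),"ang",round(a,2),"q6",s['joint_positions'].round(2)[[0,5]],"F",s['wrist_force'].round(1),"w",round(s['width'],4))
    print("move",(100*M.T@(np.array([x,y,z])-s['tcp_pos'])).round(2),"twist",round((a-ang+180)%360-180,1))
if __name__=="__main__": go(*map(float,sys.argv[1:5]))
E
python3 go.py .562 -.161 .2 -7.2
```

```text
t 0.1 tcp [ 0.1999 -0.4851  0.2308] ang 22.39 q6 [-1.32  1.43] F [ 0.1 -0.   0.1] w 0.0855
move [ 45.83 -16.16   3.1 ] twist 29.6
```

Request:
step_arm --moves '[{"x":45.8,"y":-16.2,"z":2,"twist":29.6},{"x":45.8,"y":-16.2,"z":2,"twist":29.6},{"x":45.8,"y":-16.2,"z":2,"twist":29.6},{"x":45.8,"y":-16.2,"z":2,"twist":29.6},{"x":45.8,"y":-16.2,"z":2,"twist":29.6}]'

```text
schema error: expected keys x, y, z, twist, hand
```

```bash
python3 go.py .562 -.161 .2 -7.2
```

```text
t 0.1 tcp [ 0.1999 -0.4851  0.2308] ang 22.39 q6 [-1.32  1.43] F [ 0.1 -0.   0.1] w 0.0855
move [ 45.83 -16.16   3.1 ] twist 29.6
```

Request:
step_arm --moves '[{"x":45.8,"y":-16.2,"z":2,"twist":29.6,"hand":8.5},{"x":45.8,"y":-16.2,"z":2,"twist":29.6,"hand":8.5},{"x":45.8,"y":-16.2,"z":2,"twist":29.6,"hand":8.5},{"x":45.8,"y":-16.2,"z":2,"twist":29.6,"hand":8.5},{"x":45.8,"y":-16.2,"z":2,"twist":29.6,"hand":8.5}]'

```text
t: 0.6
tcp_pos: [0.3767, -0.327, 0.2214]
tool_rot: [0.998, -0.065, -0.0, -0.0]
wrist_force: [0.3, 0.1, 0.4]
width: 0.0847
grasp_force: 0.0
```

```bash
python3 go.py .562 -.161 .2 -7.2
```

```text
t 0.6 tcp [ 0.3767 -0.327   0.2214] ang -7.46 q6 [-0.86  2.41] F [0.3 0.1 0.4] w 0.0847
move [ 16.22 -18.86   2.14] twist -0.3
```

Request:
step_arm --moves '[{"x":15.5,"y":-18.0,"z":2,"twist":0,"hand":8.5},{"x":15.5,"y":-18.0,"z":2,"twist":0,"hand":8.5},{"x":15.5,"y":-18.0,"z":2,"twist":0,"hand":8.5},{"x":15.5,"y":-18.0,"z":2,"twist":0,"hand":8.5},{"x":15.5,"y":-18.0,"z":2,"twist":0,"hand":8.5}]'

```text
t: 1.1
tcp_pos: [0.5536, -0.167, 0.201]
tool_rot: [0.998, -0.062, -0.0, -0.0]
wrist_force: [0.1, -1.6, -0.2]
width: 0.0852
grasp_force: 0.0
```

Request:
step_arm --moves '[{"x":0,"y":0,"z":0,"twist":0,"hand":8.5},{"x":0,"y":0,"z":0,"twist":0,"hand":8.5}]'

```text
t: 1.3
tcp_pos: [0.5521, -0.1685, 0.2009]
tool_rot: [0.998, -0.062, -0.001, -0.0]
wrist_force: [-0.5, 0.4, -0.6]
width: 0.0852
grasp_force: 0.0
```

Run:
```python
from go import *
import cv2
go(.562,-.161,.06,-7.2)
c=read_camera("wrist");cv2.imwrite("pics/w1.png",c["pixels"][:,:,::-1]);print(c["mtx"].round(2).tolist(),c["T_tool_cam"].round(4).tolist())
```

```text
t 1.3 tcp [ 0.5521 -0.1685  0.2009] ang -7.1 q6 [-0.42  2.84] F [-0.5  0.4 -0.6] w 0.0852
move [ 0.91 -0.87 14.09] twist 0.1
[[309.63, 0.0, 251.28], [0.0, 309.63, 191.33], [0.0, 0.0, 1.0]] [[0.0007, -0.9577, -0.2878, 0.0731], [1.0, 0.0007, 0.0001, -0.0009], [0.0001, -0.2878, 0.9577, -0.1423], [0.0, 0.0, 0.0, 1.0]]
```

View pics/w1.png

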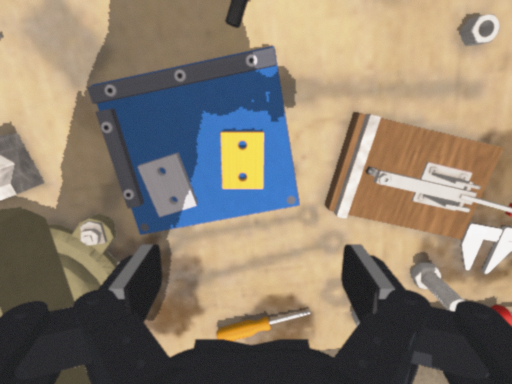

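```bash
cat > wr.py <<'E'
import numpy as np
from scipy.spatial.transform import Rotation as R
K=(309.63,251.28,191.33)
T=np.array([[0.0007,-0.9577,-0.2878,0.0731],[1,0.0007,0.0001,-0.0009],[0.0001,-0.2878,0.9577,-0.1423],[0,0,0,1]])
def w2z(s,uv,z):
    M=np.eye(4);M[:3,:3]=R.from_quat(s['tool_rot']).as_matrix();M[:3,3]=s['tcp_pos'];M=M@T
    uv=np.atleast_2d(uv);d=np.c_[(uv-K[1:])/K[0],np.ones(len(uv))]@M[:3,:3].T
    return (M[:3,3]+d*((z-M[2,3])/d[:,2:]))[:,:2]
def injig(j,p):
    c,s=np.cos(j[2]),np.sin(j[2]);return (p-j[:2])@np.array([[c,-s],[s,c]])*1e3
E
python3 - <<'E'
from wr import *
from plant import sense
import cv2
a=cv2.imread("pics/w1.png")
hsv=cv2.cvtColor(a,cv2.COLOR_BGR2HSV);m=cv2.inRange(hsv,(20,120,120),(35,255,255));m[:110]=0;m[210:]=0;m[:,:205]=0;m[:,285:]=0
r=cv2.minAreaRect(cv2.findNonZero(m));print(r)
s=sense();j=np.array([.63785,-.033,.07544])
b=w2z(s,[[222,132],[264,132],[264,189],[222,189]],.022);print("brass",b.round(4).tolist(),b.mean(0))
bed=w2z(s,[[299,203],[145,231]],.012);print("bed near R,L",bed.round(4).tolist(),injig(j,bed))
f=w2z(s,[[276,67],[98,102]],.024);print("far fence inner top R,L",f.round(4),injig(j,f))
for p in(bed[1]-bed[0],f[1]-f[0]):print(np.degrees(np.arctan2(-p[0],p[1])))
print("expected bed", -151,-172,18, "fence",0,-172,18)
st=w2z(s,[[182,153],[138,163],[157,217],[196,206]],.022);print("steel",injig(j,st))
E
```

```text
((241.5, 159.5), (55.0, 41.0), 90.0)
brass [[0.5949, -0.1436], [0.5896, -0.1863], [0.5291, -0.1795], [0.5347, -0.1344]] [ 0.56206477 -0.16093946]
bed near R,L [[0.5048, -0.2169], [0.4927, -0.0365]] [[-146.55122657 -173.3864374 ]
 [-144.99183682    7.47612986]]
far fence inner top R,L [[ 0.6496 -0.2046]
 [ 0.6394 -0.0263]] [[  -1.17100783 -172.04434131]
 [   2.06582919    6.57161847]]
3.828403948778911
3.2842064087652227
expected bed -151 -172 18 fence 0 -172 18
steel [[ -63.96152708  -61.1852395 ]
 [ -65.01275252  -12.89855425]
 [-127.75553569  -15.15440419]
 [-123.80078057  -60.89410477]]
```

Request:
step_arm --moves '[{"x":0.9,"y":-0.9,"z":5,"twist":0,"hand":8.5},{"x":0.9,"y":-0.9,"z":10,"twist":0,"hand":8.5},{"x":0.9,"y":-0.9,"z":14,"twist":0,"hand":8.5},{"x":0.9,"y":-0.9,"z":16,"twist":0,"hand":8.5},{"x":0.9,"y":-0.9,"z":16,"twist":0,"hand":8.5}]'

```text
t: 1.85
tcp_pos: [0.559, -0.1618, 0.0389]
tool_rot: [0.998, -0.064, -0.003, -0.001]
wrist_force: [-0.9, 0.7, -0.3]
width: 0.0851
grasp_force: 0.0
```

```bash
python3 go.py .562 -.161 .0145 -7.2
```

```text
t 1.85 tcp [ 0.559  -0.1618  0.0389] ang -7.32 q6 [-0.41  2.86] F [-0.9  0.7 -0.3] w 0.0851
move [ 0.31 -0.11  2.44] twist -0.1
```

Request:
step_arm --moves '[{"x":0.2,"y":-0.1,"z":1.2,"twist":0,"hand":8.5},{"x":0.2,"y":-0.1,"z":2.2,"twist":0,"hand":8.5},{"x":0.2,"y":-0.1,"z":2.2,"twist":0,"hand":8.5}]'

```text
t: 2.15
tcp_pos: [0.5639, -0.161, 0.0192]
tool_rot: [0.998, -0.063, -0.0, -0.0]
wrist_force: [0.4, 0.1, -0.2]
width: 0.0852
grasp_force: 0.0
```

```bash
python3 go.py .562 -.161 .0135 -7.2
```

```text
t 2.15 tcp [ 0.5639 -0.161   0.0192] ang -7.23 q6 [-0.4   2.87] F [ 0.4  0.1 -0.2] w 0.0852
move [-0.19  0.03  0.57] twist -0.0
```

Lower a little more and close.

Request:
step_arm --moves '[{"x":-0.1,"y":0,"z":0.5,"twist":0,"hand":6},{"x":-0.1,"y":0,"z":0.5,"twist":0,"hand":5},{"x":-0.1,"y":0,"z":0.5,"twist":0,"hand":4.8},{"x":-0.1,"y":0,"z":0.5,"twist":0,"hand":4.8}]'

```text
t: 2.55
tcp_pos: [0.5635, -0.1608, 0.015]
tool_rot: [0.998, -0.063, 0.0, 0.0]
wrist_force: [0.7, -0.3, 0.1]
width: 0.0484
grasp_force: 0.0
```

Request:
step_arm --moves '[{"x":0,"y":0,"z":0,"twist":0,"hand":4.2},{"x":0,"y":0,"z":0,"twist":0,"hand":4.0},{"x":0,"y":0,"z":0,"twist":0,"hand":4.0},{"x":0,"y":0,"z":0,"twist":0,"hand":4.0}]'

```text
t: 2.95
tcp_pos: [0.5635, -0.1608, 0.0154]
tool_rot: [0.998, -0.063, 0.0, 0.0]
wrist_force: [-1.6, 0.2, 6.4]
width: 0.0418
grasp_force: 59.8
```

Run:
```python
from go import *
import cv2
go(.562,-.161,.0135,4)
c=read_camera("side");cv2.imwrite("pics/s1.png",cv2.resize(c["pixels"][140:260,170:310,::-1],None,fx=5,fy=5))
```

```text
t 2.95 tcp [ 0.5635 -0.1608  0.0154] ang -7.2 q6 [-0.4   2.86] F [-1.6  0.2  6.4] w 0.0418
move [-0.15  0.04  0.19] twist -11.2
```

View pics/s1.png

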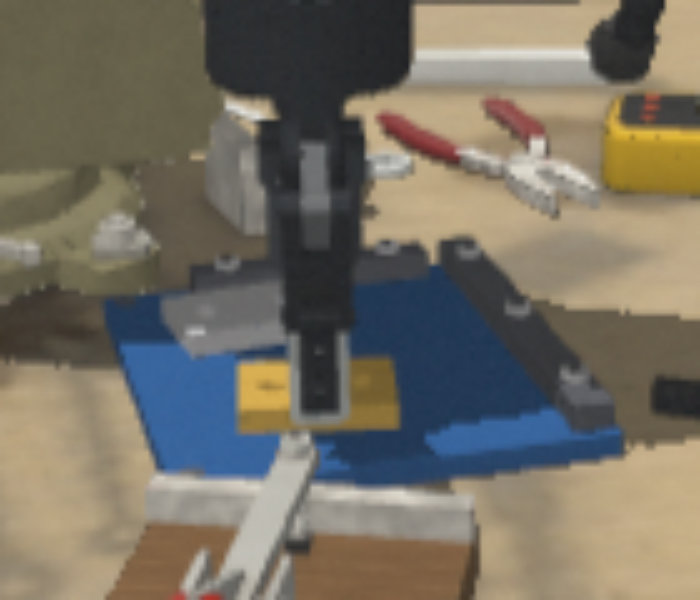

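Request:
step_arm --moves '[{"x":1,"y":-0.2,"z":0,"twist":-3,"hand":4},{"x":2,"y":-0.4,"z":0,"twist":-6,"hand":4},{"x":3,"y":-0.6,"z":0,"twist":-9,"hand":4},{"x":4,"y":-0.8,"z":0,"twist":-11.3,"hand":4},{"x":4.8,"y":-1,"z":0,"twist":-11.3,"hand":4}]'

```text
t: 3.5
tcp_pos: [0.6119, -0.1571, 0.0155]
tool_rot: [0.999, 0.036, -0.001, 0.0]
wrist_force: [-6.7, -1.2, 10.3]
width: 0.0421
grasp_force: 60.6
```

```bash
python3 go.py .6165 -.157 .0154 4.1
```

```text
t 3.5 tcp [ 0.6119 -0.1571  0.0155] ang 4.16 q6 [-0.37  2.7 ] F [-6.7 -1.2 10.3] w 0.0421
move [0.46 0.03 0.01] twist 0.1
```

Request:
step_arm --moves '[{"x":0.1,"y":0,"z":0,"twist":0,"hand":4},{"x":0.2,"y":0,"z":0,"twist":0,"hand":4},{"x":0.3,"y":0,"z":0,"twist":0,"hand":4}]'

```text
t: 3.8
tcp_pos: [0.6143, -0.1569, 0.0155]
tool_rot: [0.999, 0.036, -0.001, 0.0]
wrist_force: [-6.8, -0.5, 10.9]
width: 0.0417
grasp_force: 61.4
```

Request:
step_arm --moves '[{"x":0.1,"y":0,"z":0,"twist":0,"hand":4},{"x":0.2,"y":0,"z":0,"twist":0,"hand":4}]'

```text
t: 4.0
tcp_pos: [0.6163, -0.1567, 0.0155]
tool_rot: [0.999, 0.036, -0.001, 0.0]
wrist_force: [-6.6, -0.5, 9.8]
width: 0.0417
grasp_force: 61.4
```

Request:
step_arm --moves '[{"x":0.1,"y":0,"z":0,"twist":0,"hand":4},{"x":0.2,"y":0,"z":0,"twist":0,"hand":4}]'

```text
t: 4.2
tcp_pos: [0.6183, -0.1565, 0.0155]
tool_rot: [0.999, 0.036, -0.001, 0.0]
wrist_force: [-6.0, -0.3, 10.0]
width: 0.0416
grasp_force: 61.4
```

Request:
step_arm --moves '[{"x":0.1,"y":0,"z":0,"twist":0,"hand":4},{"x":0.2,"y":0,"z":0,"twist":0,"hand":4}]'

```text
t: 4.4
tcp_pos: [0.6197, -0.1564, 0.0154]
tool_rot: [0.999, 0.036, -0.001, 0.0]
wrist_force: [-10.9, -0.3, 14.9]
width: 0.0415
grasp_force: 61.8
```

Request:
step_arm --moves '[{"x":0.1,"y":0,"z":0,"twist":0,"hand":4},{"x":0.1,"y":0,"z":0,"twist":0,"hand":4}]'

```text
t: 4.6
tcp_pos: [0.6197, -0.1564, 0.0154]
tool_rot: [0.999, 0.035, -0.002, 0.0]
wrist_force: [-13.7, -1.2, 14.9]
width: 0.0417
grasp_force: 62.0
```

Run:
```python
from go import *
import cv2
from wr import *
go(.6165,-.157,.0154,4.1);s=sense();print(s['moment'].round(2))
c=read_camera("wrist");cv2.imwrite("pics/w2.png",cv2.resize(c["pixels"][0:300,100:500,::-1],None,fx=2,fy=2))
```

```text
t 4.6 tcp [ 0.6197 -0.1564  0.0154] ang 4.06 q6 [-0.36  2.71] F [-13.7  -1.2  14.9] w 0.0417
move [-0.32  0.03  0.  ] twist -0.0
[-0.26  2.75 -0.  ]
```

View pics/w2.png

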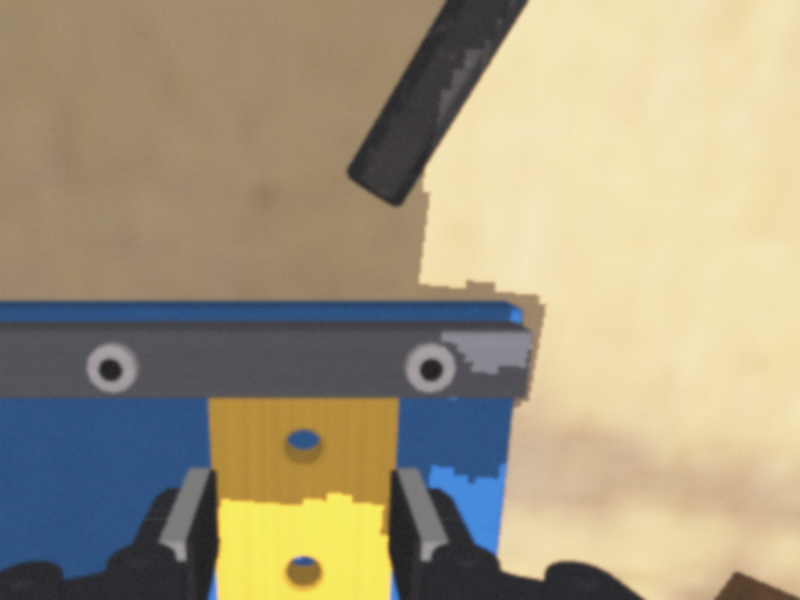

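Request:
step_arm --moves '[{"x":0,"y":-1,"z":0,"twist":0,"hand":4},{"x":0,"y":-2,"z":0,"twist":0,"hand":4},{"x":0,"y":-3,"z":0,"twist":0,"hand":4},{"x":0,"y":-4,"z":0,"twist":0,"hand":4},{"x":0,"y":-5,"z":0,"twist":0,"hand":4}]'

```text
t: 5.15
tcp_pos: [0.6164, -0.1096, 0.0155]
tool_rot: [0.999, 0.034, -0.002, 0.003]
wrist_force: [-11.6, -14.8, 12.0]
width: 0.0413
grasp_force: 61.6
```

Request:
step_arm --moves '[{"x":0,"y":-1,"z":0,"twist":0,"hand":4},{"x":0,"y":-1.6,"z":0,"twist":0,"hand":4},{"x":0,"y":-1.6,"z":0,"twist":0,"hand":4}]'

```text
t: 5.45
tcp_pos: [0.6151, -0.0924, 0.0154]
tool_rot: [0.999, 0.035, -0.002, 0.002]
wrist_force: [-12.8, -10.3, 14.2]
width: 0.0414
grasp_force: 61.8
```

```bash
python3 go.py .616 -.09 .0154 4.1
```

```text
t 5.45 tcp [ 0.6151 -0.0924  0.0154] ang 4.0 q6 [-0.26  2.81] F [-12.8 -10.3  14.2] w 0.0414
move [ 0.1  -0.24  0.  ] twist -0.1
```

Request:
step_arm --moves '[{"x":0,"y":0,"z":0,"twist":0,"hand":5.6},{"x":0,"y":0,"z":0,"twist":0,"hand":5.6},{"x":0,"y":0,"z":0,"twist":0,"hand":5.6}]'

```text
t: 5.75
tcp_pos: [0.6177, -0.0902, 0.0147]
tool_rot: [0.999, 0.036, 0.0, -0.0]
wrist_force: [0.0, -0.9, -0.2]
width: 0.0559
grasp_force: 0.0
```

Request:
step_arm --moves '[{"x":0,"y":0,"z":-1,"twist":0,"hand":5.6},{"x":0,"y":0,"z":-3,"twist":0,"hand":5.6},{"x":0,"y":0,"z":-5,"twist":0,"hand":5.6},{"x":0,"y":2.5,"z":-6,"twist":0,"hand":0},{"x":0,"y":5,"z":-6,"twist":0,"hand":0}]'

```text
t: 6.25
tcp_pos: [0.6226, -0.1405, 0.0775]
tool_rot: [0.999, 0.037, 0.002, 0.001]
wrist_force: [1.0, -0.1, 0.6]
width: 0.0279
grasp_force: 0.0
```

Request:
step_arm --moves '[{"x":0,"y":0,"z":0,"twist":0,"hand":0},{"x":0,"y":0,"z":0,"twist":0,"hand":0},{"x":0,"y":0,"z":0,"twist":0,"hand":0},{"x":0,"y":0,"z":0,"twist":0,"hand":0}]'

```text
t: 6.65
tcp_pos: [0.6208, -0.1392, 0.0746]
tool_rot: [0.999, 0.036, -0.0, -0.0]
wrist_force: [-0.8, -1.1, 0.2]
width: 0.0002
grasp_force: 0.0
```

Run:
```python
from go import *
import cv2
go(.6187,-.1424,.015,4.1)
c=read_camera("side");cv2.imwrite("pics/s2.png",cv2.resize(c["pixels"][150:260,170:310,::-1],None,fx=5,fy=5))
```

```text
t 6.65 tcp [ 0.6208 -0.1392  0.0746] ang 4.14 q6 [-0.34  2.73] F [-0.8 -1.1  0.2] w 0.0002
move [-0.23  0.31  5.96] twist 0.0
```

View pics/s2.png

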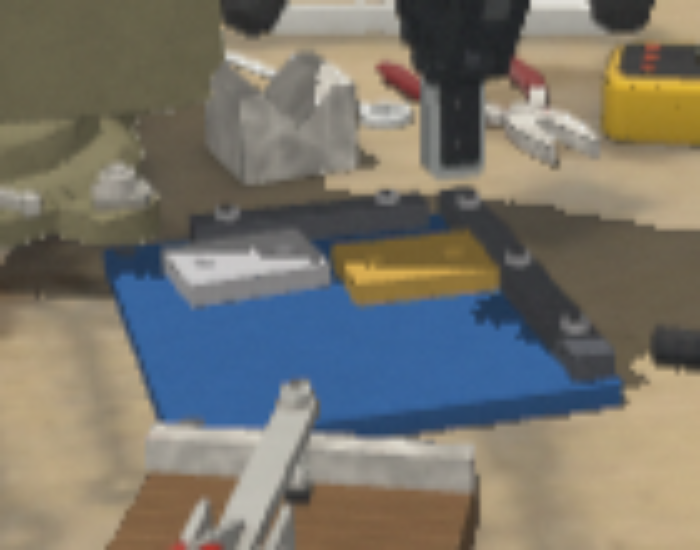

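Request:
step_arm --moves '[{"x":-0.2,"y":0,"z":2,"twist":0,"hand":0},{"x":-0.2,"y":0,"z":4,"twist":0,"hand":0},{"x":-0.2,"y":0,"z":5.3,"twist":0,"hand":0},{"x":-0.2,"y":0,"z":5.9,"twist":0,"hand":0},{"x":-0.2,"y":0,"z":5.9,"twist":0,"hand":0}]'

```text
t: 7.2
tcp_pos: [0.6185, -0.1399, 0.0149]
tool_rot: [0.999, 0.036, -0.001, -0.0]
wrist_force: [-0.3, -0.2, 0.4]
width: -0.0001
grasp_force: 0.0
```

Request:
step_arm --moves '[{"x":0,"y":-0.3,"z":0,"twist":0,"hand":0},{"x":0,"y":-0.6,"z":0,"twist":0,"hand":0},{"x":0,"y":-0.9,"z":0,"twist":0,"hand":0},{"x":0,"y":-1.2,"z":0,"twist":0,"hand":0}]'

```text
t: 7.6
tcp_pos: [0.6183, -0.1281, 0.0161]
tool_rot: [0.999, 0.036, 0.0, 0.0]
wrist_force: [0.6, 1.0, 0.6]
width: 0.0
grasp_force: 0.0
```

```bash
python3 go.py .6187 -.1 .015 4.1
```

```text
t 7.6 tcp [ 0.6183 -0.1281  0.0161] ang 4.1 q6 [-0.32  2.75] F [0.6 1.  0.6] w 0.0
move [ 0.24 -2.8   0.11] twist -0.0
```

Request:
step_arm --moves '[{"x":0.03,"y":-0.5,"z":0.1,"twist":0,"hand":0},{"x":0.06,"y":-1,"z":0.1,"twist":0,"hand":0},{"x":0.09,"y":-1.5,"z":0.1,"twist":0,"hand":0},{"x":0.12,"y":-2,"z":0.1,"twist":0,"hand":0},{"x":0.15,"y":-2.5,"z":0.1,"twist":0,"hand":0}]'

```text
t: 8.1
tcp_pos: [0.6179, -0.1047, 0.0156]
tool_rot: [0.999, 0.035, 0.0, 0.002]
wrist_force: [-3.8, -8.4, 9.0]
width: 0.0003
grasp_force: 5.8
```

Request:
step_arm --moves '[{"x":0.05,"y":-0.2,"z":0,"twist":0,"hand":0},{"x":0.1,"y":-0.4,"z":0,"twist":0,"hand":0}]'

```text
t: 8.3
tcp_pos: [0.6178, -0.1014, 0.0155]
tool_rot: [0.999, 0.035, -0.001, 0.003]
wrist_force: [-8.6, -12.2, 11.7]
width: -0.0002
grasp_force: 8.1
```

Request:
step_arm --moves '[{"x":0.05,"y":-0.2,"z":0,"twist":0,"hand":0},{"x":0.1,"y":-0.4,"z":0,"twist":0,"hand":0}]'

```text
t: 8.5
tcp_pos: [0.6176, -0.0982, 0.0155]
tool_rot: [0.999, 0.035, -0.002, 0.003]
wrist_force: [-12.4, -16.0, 13.1]
width: -0.0001
grasp_force: 10.8
```

```bash
python3 go.py .6187 -.09 .015 4.1
```

```text
t 8.5 tcp [ 0.6176 -0.0982  0.0155] ang 3.97 q6 [-0.27  2.8 ] F [-12.4 -16.   13.1] w -0.0001
move [ 0.16 -0.82  0.04] twist -0.1
```

Request:
step_arm --moves '[{"x":0,"y":-0.15,"z":0,"twist":0,"hand":0},{"x":0,"y":-0.3,"z":0,"twist":0,"hand":0}]'

```text
t: 8.7
tcp_pos: [0.6175, -0.0952, 0.0155]
tool_rot: [0.999, 0.035, -0.001, 0.003]
wrist_force: [-10.2, -14.8, 12.2]
width: 0.0
grasp_force: 11.3
```

Request:
step_arm --moves '[{"x":0,"y":-0.1,"z":0,"twist":0,"hand":0},{"x":0,"y":-0.2,"z":0,"twist":0,"hand":0}]'

```text
t: 8.9
tcp_pos: [0.6174, -0.0932, 0.0155]
tool_rot: [0.999, 0.035, -0.001, 0.003]
wrist_force: [-9.9, -14.4, 11.8]
width: -0.0
grasp_force: 11.3
```

Request:
step_arm --moves '[{"x":0,"y":-0.1,"z":0,"twist":0,"hand":0},{"x":0,"y":-0.2,"z":0,"twist":0,"hand":0}]'

```text
t: 9.1
tcp_pos: [0.6172, -0.0912, 0.0155]
tool_rot: [0.999, 0.035, -0.001, 0.003]
wrist_force: [-9.7, -14.5, 12.1]
width: 0.0002
grasp_force: 11.3
```

Run:
```python
from go import *
import cv2
go(.6187,-.09,.015,4.1)
c=read_camera("wrist");cv2.imwrite("pics/w3.png",cv2.resize(c["pixels"][100:384,100:400,::-1],None,fx=2,fy=2))
```

```text
t 9.1 tcp [ 0.6172 -0.0912  0.0155] ang 3.96 q6 [-0.26  2.81] F [ -9.7 -14.5  12.1] w 0.0002
move [ 0.16 -0.11  0.05] twist -0.1
```

View pics/w3.png

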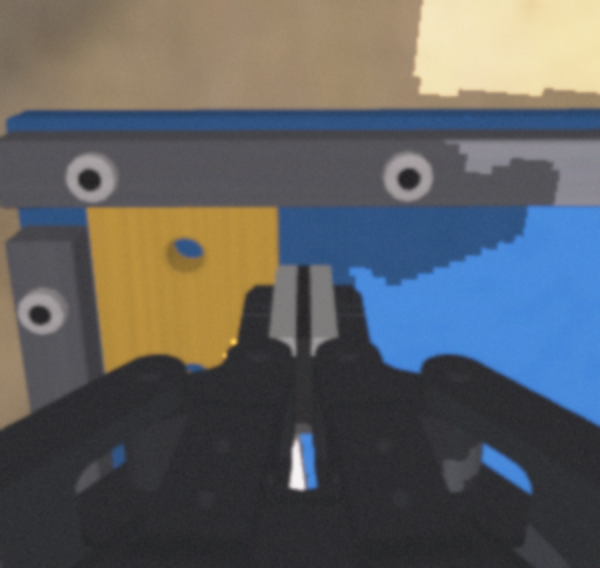

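Request:
step_arm --moves '[{"x":0,"y":-0.1,"z":0,"twist":0,"hand":0},{"x":0,"y":-0.2,"z":0,"twist":0,"hand":0}]'

```text
t: 9.35
tcp_pos: [0.6171, -0.0893, 0.0155]
tool_rot: [0.999, 0.035, -0.001, 0.003]
wrist_force: [-10.3, -13.8, 13.0]
width: 0.0
grasp_force: 11.3
```

Request:
step_arm --moves '[{"x":0,"y":-0.1,"z":0,"twist":0,"hand":0},{"x":0,"y":-0.1,"z":0,"twist":0,"hand":0}]'

```text
t: 9.55
tcp_pos: [0.617, -0.0881, 0.0155]
tool_rot: [0.999, 0.035, -0.001, 0.003]
wrist_force: [-10.0, -13.2, 12.2]
width: -0.0003
grasp_force: 11.1
```

Request:
step_arm --moves '[{"x":0,"y":-0.1,"z":0,"twist":0,"hand":0},{"x":0,"y":-0.1,"z":0,"twist":0,"hand":0}]'

```text
t: 9.75
tcp_pos: [0.617, -0.0876, 0.0155]
tool_rot: [0.999, 0.035, -0.001, 0.003]
wrist_force: [-9.3, -16.0, 12.2]
width: 0.0001
grasp_force: 11.7
```

Contact is starting; press on gently.

Request:
step_arm --moves '[{"x":0,"y":-0.1,"z":0,"twist":0,"hand":0},{"x":0,"y":-0.1,"z":0,"twist":0,"hand":0}]'

```text
t: 9.95
tcp_pos: [0.617, -0.0875, 0.0155]
tool_rot: [0.999, 0.034, -0.001, 0.004]
wrist_force: [-10.7, -19.5, 10.7]
width: 0.0002
grasp_force: 12.9
```

Request:
step_arm --moves '[{"x":0,"y":-0.1,"z":0,"twist":0,"hand":0},{"x":0.05,"y":-0.1,"z":0,"twist":0,"hand":0}]'

```text
t: 10.15
tcp_pos: [0.617, -0.0874, 0.0155]
tool_rot: [0.999, 0.034, -0.002, 0.005]
wrist_force: [-13.3, -23.5, 14.1]
width: -0.0004
grasp_force: 14.7
```

```bash
python3 -c "
from go import *
go(.6187,-.09,.015,4.1);print(sense()['moment'].round(2))"
```

```text
t 10.15 tcp [ 0.617  -0.0874  0.0155] ang 3.88 q6 [-0.25  2.82] F [-13.3 -23.5  14.1] w -0.0004
move [0.15 0.27 0.05] twist -0.2
[-4.94  2.82  0.11]
```

Request:
step_arm --moves '[{"x":0,"y":0.5,"z":0,"twist":0,"hand":0},{"x":0,"y":1.5,"z":0,"twist":0,"hand":0},{"x":0,"y":3,"z":-1,"twist":0,"hand":0},{"x":-1,"y":4,"z":-5,"twist":0,"hand":0},{"x":-3,"y":5,"z":-10,"twist":0,"hand":0}]'

```text
t: 10.65
tcp_pos: [0.5936, -0.1339, 0.1105]
tool_rot: [0.999, 0.036, -0.001, -0.0]
wrist_force: [0.7, -0.6, -0.0]
width: -0.0001
grasp_force: 0.0
```

Request:
step_arm --moves '[{"x":-3,"y":0,"z":-3,"twist":0,"hand":0},{"x":-3,"y":0,"z":-3,"twist":0,"hand":0},{"x":-3,"y":0,"z":-3,"twist":0,"hand":0},{"x":-3,"y":0,"z":-3,"twist":0,"hand":0}]'

```text
t: 11.05
tcp_pos: [0.5643, -0.1353, 0.1397]
tool_rot: [0.999, 0.036, -0.0, -0.0]
wrist_force: [-0.3, 0.0, -0.1]
width: 0.0002
grasp_force: 0.0
```

Run:
```python
from go import *
import cv2
go(.6187,-.09,.015,4.1)
a=read_camera("wrist")["pixels"];b=read_camera("scene")["pixels"];cv2.imwrite("pics/w4.png",a[:,:,::-1])
A=cv2.resize(a[20:270,50:330],(560,500),interpolation=cv2.INTER_CUBIC)
B=cv2.resize(b[180:255,200:250],(240,360),interpolation=cv2.INTER_CUBIC)
o=np.zeros((500,800,3),np.uint8);o[:,:560]=A;o[:360,560:]=B;cv2.imwrite("pics/f.png",o[:,:,::-1])
```

```text
t 11.05 tcp [ 0.5643 -0.1353  0.1397] ang 4.09 q6 [-0.36  2.71] F [-0.3  0.  -0.1] w 0.0002
move [ 5.75 -4.13 12.46] twist -0.0
```

View pics/f.png

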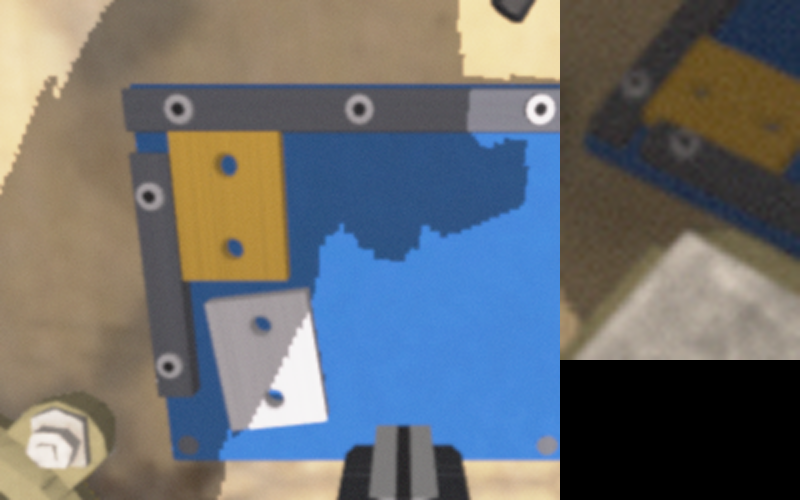

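```bash
python3 -c "
from plant import *
print(finish_job())"
```

```text
the job is handed in; nothing more can be done
None
```

The brass plate was slid along the bed into the corner. The last wrist and scene pictures show it square and flush against both fences. The steel plate was not touched, the arm is clear, and I handed the job in at about 11 s.

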